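Reset the air line's needle valve to half a turn open

TASK

The spray can standing in front of the compressed-air needle valve is in the way: stand it upright in the grey tray, without knocking it over. Then turn the valve's bar handle clockwise until it stops fully closed, and from there open it (counter-clockwise) half a turn, so that its pointer nose ends opposite the closed mark. Leave the jar and the tin in the tray and the roll of tape where they are.

Things in the scene. Friction and masses are not known exactly. Their poses are not given: they have to be found in the camera images.
- valve: Fixed copper-pipe assembly with the needle valve in its middle. Origin on the table straight below the handle's centre, which is at (0, 0, 0.14); +x side to the robot (it faces away from it), z up. The stem leans 30 degrees from vertical, away from the robot: the handle's turning axis points out along (-0.5, 0, 0.866). Steel foot 100 x 100 mm, x 15 to 115 mm; valve block up to 70 mm high.
- header (a point): Middle of the 20 mm thick copper header pipe that bridges over behind the handle, along the valve's y from -100 to +100 mm, at x = 45 mm, z = 230 mm in the valve's frame. Its uprights stand at x = 68 mm, y = -115 and +115 mm; a 54 mm gauge is on the back of the -y one.
- dial (a point): Centre of the face of the white round dial, 92 mm across, fixed square to the stem 36 mm below the handle's centre. Black tick every 30 degrees, heavy ticks at closed (the upper edge, nearest the robot) and at half a turn (the lower edge, farthest from the robot).
- handle (a joint): Opening angle of the valve handle in rad: 0 = closed against its stop, growing as it is turned counter-clockwise seen from outside, looking at the dial. Half a turn is 3.14; the other stop is at 4.2. It is stiff (about 0.14 N m) and stays where it is left.
- handle_grip (a point): Centre of the dark steel bar handle, on the turning axis. The bar is 80 mm long (its x), 14 mm thick (its y, the width to grip) and 24 mm deep along the turning axis (its z, pointing outwards from the dial). Between bar and dial is only a 12 mm stem, 24 mm of free length.
- handle_nose (a point): Tip of the small pointer nose on the +x end of the bar, 53 mm from the turning axis; it points at the upper heavy tick when the valve is closed.
- can: Spray can standing upright in front of the dial, on the valve's side away from the robot, 200 mm tall: bare metal body 56 mm across with a paper band, and a white cap, 47 mm across, from 150 to 200 mm height. 0.2 to 0.4 kg. Origin: centre of its underside, z up.
- tray: Fixed grey plastic tray, 170 (x) x 240 (y) mm outside, 28 mm high, walls and floor 5 mm thick. Origin: centre of its underside on the table. The jar and the tin stand in its +y end; its -y half (around y = -60 mm) is free.
- tin1: Amber glass jar, 60 mm across, 85 mm tall, standing in the tray. Leave it. Origin: centre of its underside.
- tin2: Steel tin, 60 mm across, 75 mm tall, standing in the tray. Leave it. Origin: centre of its underside.
- tape: Roll of tape lying flat, 68 mm across, 24 mm high, on the table beside the can. Leave it. Origin: centre of its underside.
Not all that is in view belongs to the job. There is more than one size of the can; the job needs the middle-sized.

How it is judged:
By the outcome, as a careful person would: the job done as asked, in the order asked, and still so for the second after the job is handed in, with the robot touching nothing.
It also fails if it takes over 69 s, if anything falls off the work surface, if the arm or the gripper's body presses on something with over 40 N, if the wrist force passes 120 N, or if a joint passes its speed limit or range.

ROBOT

A 6-joint arm with a two-finger parallel gripper is mounted at the origin on the work surface. World frame = base frame: x ahead of the robot, y to its left, z up, the work surface at z = 0. Lengths are in mm, angles in rad, forces in N, time in s.
With the tool pointing down it reaches from about 400 to 925 mm from the base axis. Payload 12.5 kg.
Tool frame: the origin (TCP) lies between the finger pads; the fingertips stand env.tip_extent ahead of it and the grasp point (between the pads) lies 11 mm behind it (env.tip_extent is the distance from the TCP to the fingertips, in mm); z points along the fingers, y is the line along which they close (so a half turn about z gives the same grasp; the last joint's range is limited). The gripper opens to 95 mm and grips with 3 to 60 N. Pads are 20 mm wide; open, the fingers measure 119 mm over their backs; the gripper's body (75 mm by 180 mm) begins 59 mm behind the grasp point.
Start: joints at [1.048, 0.491, 1.559, -0, 1.092, -0.106], TCP at [253.008, 571.518, 222.661] pointing down, gripper open.
Joint ranges: [-3.1, 3.1], [-0.84, 2.19], [0.05, 2.79], [-1.13, 4.28], [0.06, 2.93], [-2.69, 2.69]. Speed limits (rad/s): [2.22, 2.22, 2.79, 3.14, 3.14, 3.14].

INTERFACE

Orientations are given as [roll, pitch, yaw] about the fixed x, y, z axes, in that order (R = Rz(yaw) Ry(pitch) Rx(roll)).
In Python, from cell import env gives the robot as it stands.
- The arm moves only by the tool carry_out, never from a script. Its argument "motion" is a list of rows, each a list of 5 numbers: the shift along the tool's x, y, z in mm, then the turn about the tool's z in degrees, then the closure, from 0 (fully open) to 1 (shut). A call has 1 to 12 rows; each row shifts and turns the commanded pose from where the row before left it, along the tool's axes as they then stand; what a row does not reach is not made up. A row lasts 1/10 s, in which the tool goes at most 50 mm and 8.59 degrees, less where a joint would pass 70% of its speed; a pose out of reach is approached as far as the arm can. A call with a gripper value outside its range is refused whole. The fingers move at their own pace and stop on an object; the grip force is fixed at half the most. Time passes only in rows, so rows that do not move let the fingers close. It gives the time, the measured TCP pose, the force, the opening and the grip force at its end, in the units of the state.
- env.state(): the state, without advancing time (a new reading comes with each control period).
- env.read_camera(name): name is "scene" or "top" or "wrist"; returns a dict with "color" (400x640x3 uint8, red, green, blue), "K" (3x3 intrinsics, pixels), "R" (3x3) and "t" (3): a world point X has camera coordinates R X + t; the wrist camera has in their place "hand_eye" (4x4, takes a point from camera to tool coordinates, whose origin is the TCP and whose axes are the flange's). Camera axes: x right, y down, z forward; pixel columns grow to the right and rows downward; lengths in mm; the calibration is good to about 2 mm. A picture is of the moment at which its call begins: read the wrist's pose just before it. There is no depth.
- env.job_done(): hands the job in; it is judged then, once.
The state is a dict: "t": time; "joints": joint angles; "qvel": joint speeds; "tau": joint torques, N m; "eef_pos": TCP position; "tcp_rot": TCP orientation; "ft_force": force on the tool from outside, world axes, zero at the start; "moment": the same for the moment, N m; "opening": opening from 0.0 (shut) to 1.0 (fully open); "grip_force": force on a finger pad.
Only numpy, scipy, OpenCV 4.12 (cv2) and the standard library are available. Lean on these libraries where they do the work, as an engineer would, in place of code of your own. Each camera call takes 0.05 s, during which the arm holds its last target. There are 200 camera calls.

## Working session

There is one attempt and no reset: what is moved stays moved. The work goes in short steps, Python scripts to look and compute and a tool call to move; the robot and the scene stay as the last step left them, time stands still between calls to the robot, and variables do not carry over. Pictures are saved under pics/ and viewed, at most 10 in all, crops included, and the job is handed in when it is done.

Besides the shell and the picture viewer there is one more tool, called after ">>>" in YAML: its name, and indented under it one key for each argument. carry_out: Moves the arm, as the interface text tells. Its arguments: {"type":"object","properties":{"motion":{"type":"array"}},"required":["motion"]}

```bash
ls; mkdir -p pics; python3 - <<'E'
from cell import env
import cv2,pickle
s=env.state(); print({k:s[k] for k in('t','eef_pos','tcp_rot','opening')},env.tip_extent)
d={n:env.read_camera(n) for n in('scene','top','wrist')}
pickle.dump((s,d),open('c0.pkl','wb'))
for n in('scene','top'):
    print(n,d[n]['K'].tolist(),d[n]['R'].round(3).tolist(),d[n]['t'])
    cv2.imwrite(f'pics/{n}0.png',cv2.resize(d[n]['color'][...,::-1],(800,500),interpolation=cv2.INTER_CUBIC))
print(d['wrist']['hand_eye'],d['wrist']['K'])
E
```

```text
pics
{'t': 0.0, 'eef_pos': array([252.882086  , 571.30472398, 222.06229967]), 'tcp_rot': array([-3.14051855e+00, -1.12812772e-04,  2.72481314e+00]), 'opening': 0.999576827859899} 8.0
scene [[361.04021017265916, 0.0, 326.5636468025141], [0.0, 361.04021017265916, 204.98642020329532], [0.0, 0.0, 1.0]] [[0.224, 0.974, -0.004], [0.629, -0.148, -0.764], [-0.745, 0.169, -0.646]] [ -99.17763723 -223.70990046 1271.63362497]
top [[374.0770234040747, 0.0, 319.65101825068854], [0.0, 374.0770234040747, 196.68484248740276], [0.0, 0.0, 1.0]] [[-0.022, -1.0, -0.004], [-0.998, 0.023, -0.056], [0.056, 0.003, -0.998]] [-1.93088145e-01  5.49076944e+02  1.13177385e+03]
[[-2.14244132e-06 -9.54961376e-01 -2.96730132e-01  8.51171778e+01]
 [ 9.99999766e-01 -2.04992671e-04  6.52504150e-04  2.97944809e-01]
 [-6.83943763e-04 -2.96730061e-01  9.54961153e-01 -1.61636679e+02]
 [ 0.00000000e+00  0.00000000e+00  0.00000000e+00  1.00000000e+00]] [[275.59796805   0.         311.77393095]
 [  0.         275.59796805 201.62364678]
 [  0.           0.           1.        ]]
```

View pics/scene0.png

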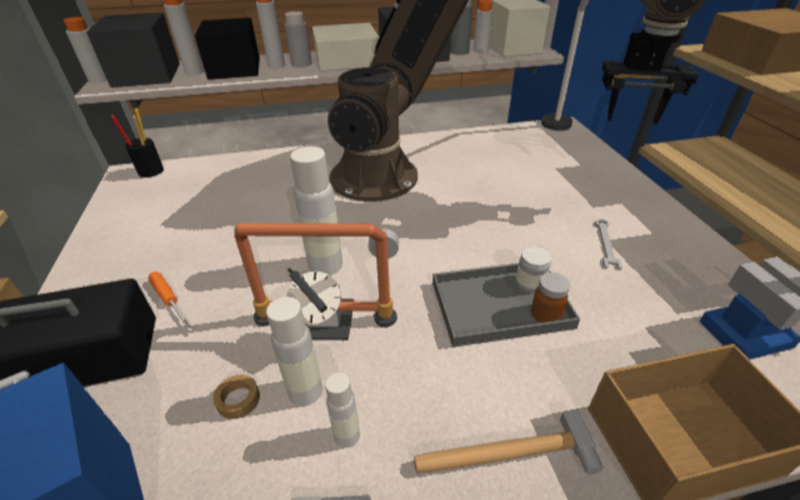

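View pics/top0.png

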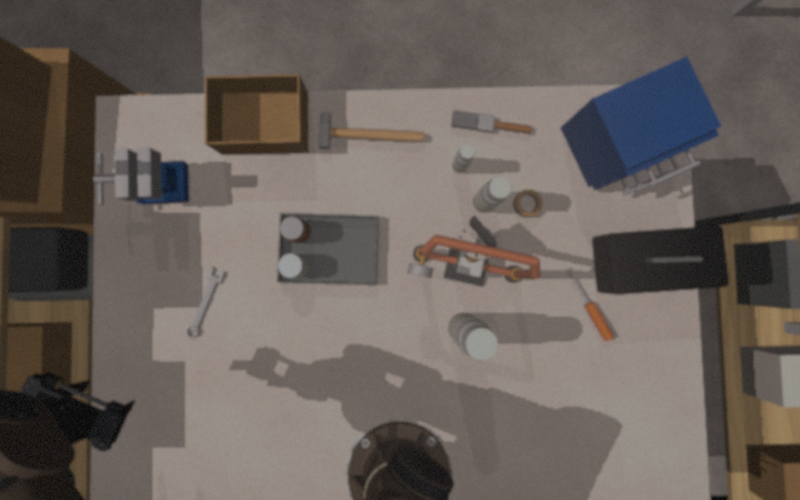

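The scene view shows three can candidates: a large one at (318,210), one in front of the dial at (295,350), and a small one at (343,410). By the description (middle-sized, in front of the dial) I choose (295,350), which is at about (492,193) in the top view. The tray is at (330,250) in the top view, with its free half towards +u. Next comes one close composite crop.

```bash
python3 - <<'E'
import pickle,cv2,numpy as np
s,d=pickle.load(open('c0.pkl','rb'))
# scene crop x180-340,y170-350 ; top crop x 320-450, y 120-240
a=d['scene']['color'][170:350,180:340,::-1]; b=d['top']['color'][120:240,320:450,::-1]
a=cv2.resize(a,None,fx=3.3,fy=3.3,interpolation=cv2.INTER_CUBIC); b=cv2.resize(b,None,fx=2,fy=2)
b=cv2.resize(d['top']['color'][125:240,325:445,::-1],(270,259),interpolation=cv2.INTER_CUBIC)
c=cv2.resize(d['top']['color'][160:240,215:315,::-1],(270,216),interpolation=cv2.INTER_CUBIC)
o=np.zeros((600,800,3),np.uint8); a=a[:594,:528]; o[:a.shape[0],:a.shape[1]]=a; o[:259,530:]=b; o[270:486,530:]=c
cv2.imwrite('pics/crop1.png',o)
E
```

```text
(no output)
```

View pics/crop1.png

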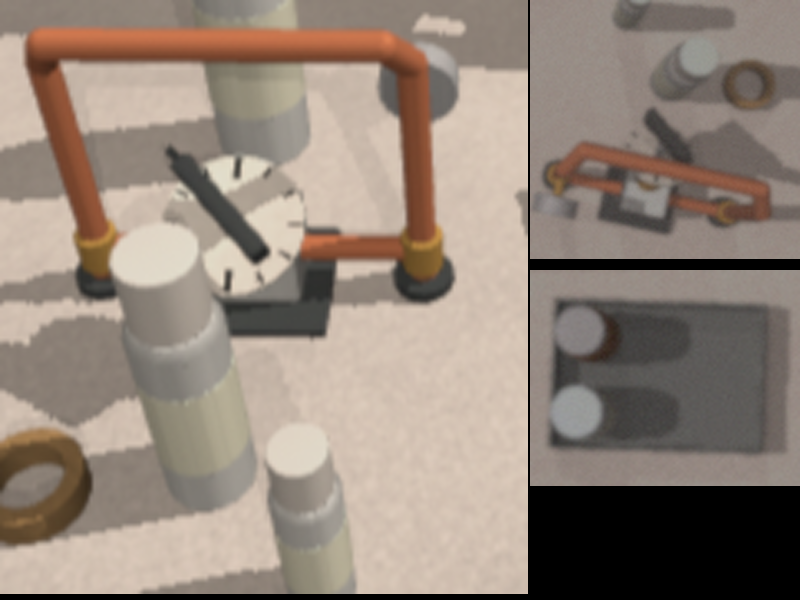

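```bash
cat > h.py <<'E'
import numpy as np,pickle,cv2
from scipy.optimize import least_squares
from scipy.spatial.transform import Rotation as Ro
def proj(c,X):
    p=(c['R']@np.atleast_2d(X).T).T+c['t'].ravel(); p=p@c['K'].T; return p[:,:2]/p[:,2:]
def tri(obs): # list of (cam,px)
    return least_squares(lambda X:np.concatenate([proj(c,X)[0]-p for c,p in obs]),[700,0,100])
def wcam(s,w):
    T=np.eye(4);T[:3,:3]=Ro.from_euler('xyz',s['tcp_rot']).as_matrix();T[:3,3]=s['eef_pos']
    M=np.linalg.inv(T@w['hand_eye']);return dict(K=w['K'],R=M[:3,:3],t=M[:3,3],color=w['color'])
def onz(c,px,z):
    return least_squares(lambda q:proj(c,[*q,z])[0]-px,[700,0]).x
c60=.5;AX=np.array([-.5,0,.866]);XH0=np.array([.866,0,.5]);YH0=np.cross(AX,XH0)
def V(p,P): return np.array([p[0],p[1],0])+Ro.from_euler('z',p[2]).apply(P)
def H(p,P): # handle coords->world, p=(x,y,yaw,theta)
    x=np.cos(p[3])*XH0+np.sin(p[3])*YH0;y=np.cross(AX,x)
    return V(p,np.array([0,0,140])+P[0]*x+P[1]*y+P[2]*AX)
E
python3 - <<'E'
from h import *
s,d=pickle.load(open('c0.pkl','rb'));S,T=d['scene'],d['top']
A=lambda u,v:np.array([180+u/3.3,170+v/3.3]);B=lambda u,v:np.array([325+(u-530)/2.25,125+v/2.25]);C=lambda u,v:np.array([215+(u-530)/2.7,160+(v-270)/2.7])
D=lambda p,r,a:H([*p[:3],0],[r*np.cos(a),r*np.sin(a),-36])
obs=[('dial',S,A(236,225),lambda p:D(p,0,0)),('tick0',S,A(238,167),lambda p:D(p,40,0)),('tickpi',S,A(229,280),lambda p:D(p,40,np.pi)),
('nose',S,A(169,150),lambda p:H(p,[53,0,0])),('bar-',S,A(262,248),lambda p:H(p,[-40,0,12])),('bar-T',T,B(688,158),lambda p:H(p,[-40,0,12])),('bar+T',T,B(650,115),lambda p:H(p,[45,0,8])),
('foot',S,A(327,335),lambda p:V(p,[15,-50,0])),('hdT',T,B(674,169),lambda p:V(p,[45,0,230])),('hdS',S,A(226,45),lambda p:V(p,[45,0,230])),
('footA',T,B(600,217),lambda p:V(p,[115,-50,8])),('footB',T,B(668,232),lambda p:V(p,[115,50,8]))]
r=least_squares(lambda p:np.concatenate([proj(c,f(p))[0]-px for n,c,px,f in obs]),[700,-100,3.0,.8],loss='soft_l1')
p=r.x;print('valve',p.round(3))
for n,c,px,f in obs:print(n,(proj(c,f(p))[0]-px).round(1))
t=tri([(S,A(155,250)),(T,B(700,58))]);print('cap top',t.x.round(1),t.cost)
print('can base',onz(S,A(211,481),0),onz(T,B(672,80),0))
q=np.array([onz(T,C(*u),28) for u in [(555,300),(765,305),(765,452),(552,446)]]);print('tray',q.round(),q.mean(0))
for n,u,z in(('jar',(580,332),85),('tin2',(577,412),75)):print(n,onz(T,C(*u),z))
print('tape',onz(S,A(42,480),24),onz(T,B(750,85),24))
print('small can',onz(S,A(320,590),0), 'big can', onz(T,np.array([480,344])*.8,290))
pickle.dump(p,open('valve.pkl','wb'))
E
```

```text
valve [ 570.426 -191.663  549.563  -93.496]
dial [-0.5 -0.6]
tick0 [ 0.  -1.2]
tickpi [0.5 1.6]
nose [-0.2 -0.6]
bar- [0.  0.6]
bar-T [-18.4 -23.3]
bar+T [17.6 19.1]
foot [0.2 0.3]
hdT [-1.4 -0.8]
hdS [-4.  -0.1]
footA [-1.5  0.6]
footB [0.3 0.2]
cap top [ 653.4 -224.2  196.6] 0.2541304044001811
can base [ 663.92181732 -224.72246565] [ 657.92587243 -228.76611582]
tray [[633. 276.]
 [622.  39.]
 [457.  43.]
 [469. 281.]] [544.92067352 159.83727669]
jar [590.34352319 235.12701976]
tin2 [505.07950182 241.5043601 ]
tape [ 656.74967145 -320.56060211] [ 645.07397806 -329.96885318]
small can [ 750.31582886 -167.5091274 ] big can [ 349.12564313 -157.329737  ]
```

```bash
python3 - <<'E'
from h import *
s,d=pickle.load(open('c0.pkl','rb'));S,T=d['scene'],d['top']
A=lambda u,v:np.array([180+u/3.3,170+v/3.3]);B=lambda u,v:np.array([325+(u-530)/2.25,125+v/2.25])
D=lambda p,r,a:H([*p[:3],0],[r*np.cos(a),r*np.sin(a),-36])
obs=[('dial',S,A(236,225),lambda p:D(p,0,0)),('tick0',S,A(238,167),lambda p:D(p,40,0)),('tickpi',S,A(229,280),lambda p:D(p,40,np.pi)),
('nose',S,A(169,150),lambda p:H(p,[53,0,0])),('bar-',S,A(262,248),lambda p:H(p,[-40,0,12])),('bar-T',T,B(650,115),lambda p:H(p,[-40,0,12])),('bar+T',T,B(688,158),lambda p:H(p,[40,0,8])),
('foot',S,A(327,335),lambda p:V(p,[15,-50,0])),('hdT',T,B(674,169),lambda p:V(p,[45,0,230])),
('footA',T,B(600,217),lambda p:V(p,[115,-50,8])),('footB',T,B(668,232),lambda p:V(p,[115,50,8]))]
r=least_squares(lambda p:np.concatenate([proj(c,f(p))[0]-px for n,c,px,f in obs]),[570,-191,2.93,.75],loss='soft_l1')
p=r.x;print('valve',p.round(3))
for n,c,px,f in obs:print(n,(proj(c,f(p))[0]-px).round(1))
ax=Ro.from_euler('z',p[2]).apply(AX);print('handle',H(p,[0,0,0]),'axis',ax)
print('hdr ends',V(p,[45,100,230]),V(p,[45,-100,230]))
pickle.dump(p,open('valve.pkl','wb'))
print(env if 0 else '')
E
```

```text
valve [ 569.287 -192.353    2.923    0.761]
dial [-0.8 -0.9]
tick0 [-0.2 -1.5]
tickpi [0.1 1.2]
nose [-0.7 -0.8]
bar- [-0.3  0.2]
bar-T [-1.3 -3.7]
bar+T [-0.2 -1. ]
foot [-0.1  0.1]
hdT [-1.2 -0.3]
footA [-1.4  0.9]
footB [0.4 0.6]
handle [ 569.287226   -192.35333108  140.        ] axis [ 0.48808386 -0.10850872  0.866     ]
hdr ends [ 503.65793428 -280.20431893  230.        ] [547.06142233 -84.9707736  230.        ]
```

The crop confirms the choice: the mid-sized can with the paper band and white cap is in front of the dial, with the tape beside it and the small can further out. The handle nose points to the upper left, so the opening is about 0.76 rad. First I rise and turn, so that the tool's y lies along the header and the camera is on the far side.

>>> carry_out:
  motion:
    - [0, 0, -15, 8.43, 0]
    - [0, 0, -15, 8.43, 0]
    - [0, 0, -15, 8.43, 0]
    - [0, 0, -15, 8.43, 0]
    - [0, 0, -15, 8.43, 0]
    - [0, 0, -15, 8.43, 0]
    - [0, 0, -15, 8.43, 0]
    - [0, 0, -15, 8.43, 0]
    - [0, 0, -10, 8.43, 0]
    - [0, 0, 0, 8.43, 0]
    - [0, 0, 0, 8.43, 0]
    - [0, 0, 0, 8.43, 0]

```text
t: 1.35
eef_pos: [253.0, 571.4, 352.4]
tcp_rot: [3.142, 0.0, 0.953]
ft_force: [-0.3, -0.2, 0.0]
opening: 1.003
grip_force: 0.0
```

>>> carry_out:
  motion:
    - [0, 0, 0, 8.43, 0]
    - [0, 0, 0, 8.43, 0]
    - [0, 0, 0, 8.43, 0]
    - [0, 0, 0, 8.43, 0]
    - [0, 0, 0, 8.43, 0]
    - [0, 0, 0, 8.43, 0]
    - [0, 0, 0, 8.43, 0]
    - [0, 0, 0, 8.43, 0]
    - [0, 0, 0, 0, 0]

```text
t: 2.25
eef_pos: [286.1, 547.7, 349.9]
tcp_rot: [-3.123, 0.037, -0.157]
ft_force: [1.0, 0.5, 0.3]
opening: 0.999
grip_force: 0.0
```

```bash
cat >> h.py <<'E'
def rel(s,P): # world target -> tool axis shift
    return Ro.from_euler('xyz',s['tcp_rot']).inv().apply(np.array(P)-s['eef_pos']).round(1)
E
python3 - <<'E'
from h import *;from cell import env
s=env.state();print(s['t'],s['eef_pos'],s['tcp_rot'],s['joints'].round(2),rel(s,[656,-226,390]))
E
```

```text
2.25 [286.12422637 547.74525535 349.93919932] [-3.12298238  0.0365296  -0.15723022] [0.96 0.38 1.4  0.04 1.36 2.68] [484.7 705.1 -70.9]
```

>>> carry_out:
  motion:
    - [27, 39, 0, 0, 0]
    - [27, 39, 0, 0, 0]
    - [27, 39, 0, 0, 0]
    - [27, 39, 0, 0, 0]
    - [27, 39, 0, 0, 0]
    - [27, 39, 0, 0, 0]
    - [27, 39, 0, 0, 0]
    - [27, 39, 0, 0, 0]
    - [27, 39, 0, 0, 0]
    - [27, 39, 0, 0, 0]
    - [27, 39, 0, 0, 0]
    - [0, 0, 0, 0, 0]

```text
t: 3.45
eef_pos: [513.5, 76.5, 330.8]
tcp_rot: [-3.123, 0.036, -0.157]
ft_force: [-0.1, 0.5, -0.4]
opening: 1.001
grip_force: 0.0
```

```bash
python3 - <<'E'
from h import *;from cell import env
s=env.state();print(s['t'],s['eef_pos'],s['tcp_rot'],s['joints'].round(2),rel(s,[600,-226,380]))
E
```

```text
3.45 [513.51923723  76.5141458  330.79664333] [-3.12331517  0.03634173 -0.15674023] [0.01 0.25 1.64 0.03 1.28 1.73] [130.8 284.3 -59.2]
```

>>> carry_out:
  motion:
    - [21, 35, -7, 0.5, 0]
    - [21, 35, -7, 0.5, 0]
    - [21, 35, -7, 0.5, 0]
    - [21, 35, -7, 0.5, 0]
    - [21, 35, -7, 0.5, 0]
    - [21, 35, -7, 0.5, 0]
    - [21, 35, -7, 0.5, 0]
    - [21, 35, -7, 0, 0]
    - [0, 0, 0, 0, 0]

```text
t: 4.35
eef_pos: [628.5, -230.0, 375.4]
tcp_rot: [-3.125, 0.037, -0.216]
ft_force: [0.6, 0.4, 0.1]
opening: 1.001
grip_force: 0.0
```

```bash
python3 - <<'E'
from h import *;from cell import env
s=env.state();w=env.read_camera('wrist');pickle.dump((s,w),open('w1.pkl','wb'));c=wcam(s,w)
print(s['t'],s['eef_pos'],s['tcp_rot'],s['joints'].round(2))
p=pickle.load(open('valve.pkl','rb'))
for n,X in(('cap',[656,-226,200]),('h',H(p,[0,0,0])),('nose',H(p,[53,0,0])),('tail',H(p,[-40,0,12])),('dial0',H([*p[:3],0],[40,0,-36])),('dialpi',H([*p[:3],0],[-40,0,-36]))):print(n,(proj(c,X)[0]*1.25).round())
cv2.imwrite('pics/w1.png',cv2.resize(w['color'][...,::-1],(800,500),interpolation=cv2.INTER_CUBIC))
E
```

```text
4.35 [ 628.49966394 -229.99700678  375.35580192] [-3.12503019  0.03749893 -0.2164087 ] [-0.45  0.48  1.18  0.01  1.52  1.33]
cap [383. 200.]
h [374. 265.]
nose [404. 297.]
tail [351. 239.]
dial0 [375. 299.]
dialpi [376. 239.]
```

View pics/w1.png

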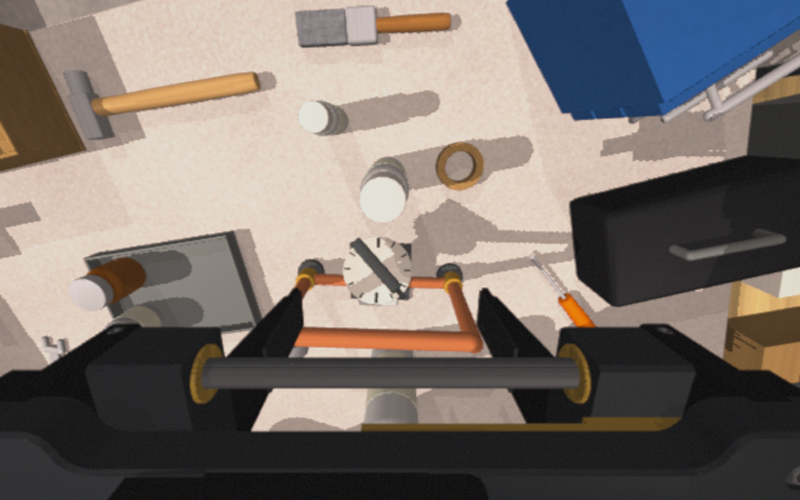

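The cap is at (384,200), against a prediction of (383,200), so the can position holds. The bar's centre is at (380,267), about 3 mm off in y, which I'll refine later.

```bash
python3 - <<'E'
from h import *;from cell import env
s=env.state();print(rel(s,[656,-226,240]),rel(s,[656,-226,165]))
c=wcam(*pickle.load(open('w1.pkl','rb')));d=pickle.load(open('c0.pkl','rb'))[1]
t=tri([(c,np.array([384,200])/1.25),(d['top'],[400.6,150.8]),(d['scene'],[227,245.8])]);print(t.x,t.cost)
E
```

```text
[ 32.1  -5.5 134.2] [ 34.9  -4.2 209.2]
[ 654.36916731 -225.38384207  196.25452124] 1.2453246240486233
```

>>> carry_out:
  motion:
    - [16, -3, 20, 0, 0]
    - [15, -2, 35, 0, 0]
    - [1, 0, 45, 0, 0]
    - [1, 0, 40, 0, 0]
    - [1, 0, 35, 0, 0]
    - [0, 0, 20, 0, 0]
    - [0, 0, 13, 0, 0]
    - [0, 0, 0, 0, 0]

```text
t: 5.2
eef_pos: [654.7, -222.4, 166.0]
tcp_rot: [-3.124, 0.039, -0.212]
ft_force: [0.7, 0.5, 0.6]
opening: 1.003
grip_force: 0.0
```

>>> carry_out:
  motion:
    - [0, 0, 0, 0, 0.4]
    - [0, 0, 0, 0, 0.6]
    - [0, 0, 0, 0, 0.8]
    - [0, 0, 0, 0, 0.8]
    - [0, 0, 0, 0, 0.8]
    - [0, 0, 0, 0, 0.8]
    - [0, 0, 0, 0, 0.8]

```text
t: 5.9
eef_pos: [655.1, -223.9, 167.4]
tcp_rot: [-3.125, 0.037, -0.213]
ft_force: [-0.4, -1.0, 1.3]
opening: 0.493
grip_force: 29.9
```

>>> carry_out:
  motion:
    - [0, 0, -5, 0, 0.8]
    - [0, 0, -15, 0, 0.8]
    - [0, 0, -25, 0, 0.8]
    - [0, 0, -20, 0, 0.8]
    - [0, 0, -5, 0, 0.8]
    - [0, 0, 0, 0, 0.8]

```text
t: 6.5
eef_pos: [657.5, -225.5, 238.2]
tcp_rot: [-3.125, 0.036, -0.213]
ft_force: [-0.3, 1.2, -4.0]
opening: 0.493
grip_force: 29.9
```

```bash
python3 - <<'E'
from h import *;from cell import env
s=env.state();print(s['eef_pos'],s['ft_force'],s['opening'],rel(s,[640,0,237]),rel(s,[542,100,237]),rel(s,[542,100,174]))
E
```

```text
[ 657.53147719 -225.52480047  238.15540117] [-0.32357568  1.22949911 -4.03497667] 0.49340329703591734 [ -64.8 -216.6    7.1] [-181.7 -293.5   12.6] [-179.5 -292.4   75.5]
```

>>> carry_out:
  motion:
    - [-4, -12, 0, 0, 0.8]
    - [-7, -22, 1, 0, 0.8]
    - [-9, -30, 1, 0, 0.8]
    - [-10, -34, 1, 0, 0.8]
    - [-10, -34, 1, 0, 0.8]
    - [-10, -34, 1, 0, 0.8]
    - [-12, -30, 1, 0, 0.8]
    - [-18, -28, 1, 0, 0.8]
    - [-24, -22, 1, 0, 0.8]
    - [-24, -18, 1, 0, 0.8]
    - [-22, -15, 1, 0, 0.8]
    - [-16, -8, 1, 0, 0.8]

```text
t: 7.7
eef_pos: [553.4, 93.3, 236.8]
tcp_rot: [-3.124, 0.039, -0.211]
ft_force: [0.6, 0.0, -2.9]
opening: 0.494
grip_force: 29.9
```

>>> carry_out:
  motion:
    - [-10, -4, 0, 0, 0.8]
    - [-4, -2, 0, 0, 0.8]
    - [0, 0, 0, 0, 0.8]

```text
t: 8.0
eef_pos: [543.2, 99.6, 237.9]
tcp_rot: [-3.124, 0.037, -0.213]
ft_force: [0.2, -0.5, -3.3]
opening: 0.494
grip_force: 29.9
```

```bash
python3 - <<'E'
from h import *;from cell import env
s=env.state();print(s['eef_pos'],s['tcp_rot'],s['opening'],rel(s,[542,100,237]),rel(s,[542,100,174]))
S=env.read_camera('scene')
c1=S['color'][150:350,280:480,::-1]
cv2.imwrite('pics/s2.png',cv2.resize(c1,(500,500),interpolation=cv2.INTER_CUBIC))
p=lambda X:((proj(S,X)[0]-[280,150])*2.5).round()
print('tray corners',[p([x,y,28]) for x,y in((633,276),(622,39),(457,43),(469,281))],'spot',p([542,100,5]))
E
```

```text
[543.1990909   99.63152344 237.91991339] [-3.12435316  0.03693083 -0.21280085] 0.4937191628863352 [-1.2 -0.1  1. ] [ 1.1  1.  63.9]
tray corners [array([456., 260.]), array([205., 296.]), array([161., 173.]), array([382., 145.])] spot [239. 238.]
```

View pics/s2.png

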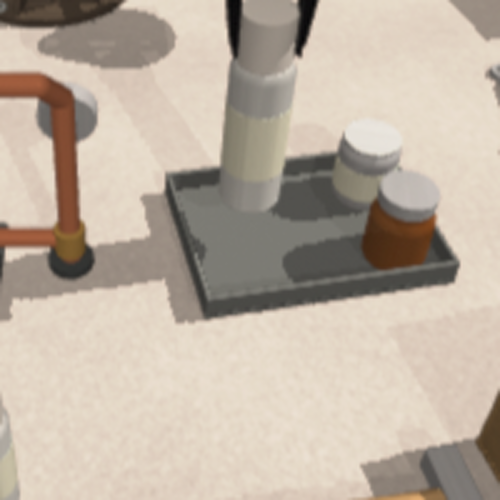

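The can is held upright over the free half of the tray. The projected spot is (239,238), and the tray corners match. Lowering it now.

>>> carry_out:
  motion:
    - [0, 0, 12, 0, 0.8]
    - [0, 0, 20, 0, 0.8]
    - [1, 1, 18, 0, 0.8]
    - [0, 0, 8, 0, 0.8]
    - [0, 0, 4, 0, 0.8]
    - [0, 0, 0, 0, 0.8]
    - [0, 0, 0, 0, 0.8]

```text
t: 8.75
eef_pos: [542.6, 99.4, 176.4]
tcp_rot: [-3.124, 0.036, -0.214]
ft_force: [-0.6, -0.4, -4.4]
opening: 0.494
grip_force: 29.9
```

>>> carry_out:
  motion:
    - [0, 0, 1.5, 0, 0.8]
    - [0, 0, 1, 0, 0.8]
    - [0, 0, 0, 0, 0.8]

```text
t: 9.05
eef_pos: [542.2, 99.6, 173.5]
tcp_rot: [-3.124, 0.037, -0.213]
ft_force: [-0.7, 0.1, -3.0]
opening: 0.49
grip_force: 29.9
```

>>> carry_out:
  motion:
    - [0, 0, 1, 0, 0.8]
    - [0, 0, 0, 0, 0.8]

```text
t: 9.25
eef_pos: [542.2, 99.6, 172.4]
tcp_rot: [-3.124, 0.037, -0.213]
ft_force: [-0.3, -0.1, -2.6]
opening: 0.496
grip_force: 29.9
```

>>> carry_out:
  motion:
    - [0, 0, 1, 0, 0.8]
    - [0, 0, 0, 0, 0.8]

```text
t: 9.45
eef_pos: [542.6, 99.6, 172.4]
tcp_rot: [-3.124, 0.035, -0.213]
ft_force: [-0.6, -0.1, 6.4]
opening: 0.489
grip_force: 29.9
```

Contact (force +6 N). Releasing slowly, then rising.

>>> carry_out:
  motion:
    - [0, 0, 0, 0, 0.4]
    - [0, 0, 0, 0, 0.2]
    - [0, 0, 0, 0, 0]
    - [0, 0, 0, 0, 0]
    - [0, 0, 0, 0, 0]
    - [0, 0, -20, 0, 0]
    - [0, 0, -40, 0, 0]
    - [0, 0, -45, 0, 0]
    - [0, 0, -45, 0, 0]
    - [0, 0, -30, 0, 0]
    - [0, 0, 0, 0, 0]

```text
t: 10.55
eef_pos: [548.9, 95.2, 355.4]
tcp_rot: [-3.123, 0.03, -0.213]
ft_force: [-0.3, -0.6, -0.4]
opening: 0.999
grip_force: 0.0
```

```bash
python3 - <<'E'
from h import *;from cell import env
s=env.state();p=pickle.load(open('valve.pkl','rb'))
print(s['t'],s['eef_pos'],s['opening'])
ex=V([0,0,p[2]],[1,0,0])
P=V(p,[-50,-35,350]);print(P,rel(s,P))
E
```

```text
10.55 [548.93887392  95.1635715  355.42785307] 0.9987261813590865
[ 625.69122275 -169.03833266  350.        ] [131.1 241.9  -3.1]
```

>>> carry_out:
  motion:
    - [10, 18, 0, 0, 1]
    - [17, 30, 0, 0, 1]
    - [20, 38, 0, 0, 1]
    - [22, 40, 0, 0, 1]
    - [22, 40, 10, 0, 1]
    - [20, 36, 20, 0, 1]
    - [16, 26, 25, 0, 1]
    - [14, 14, 20, 0, 1]
    - [0, 0, 15, 0, 1]
    - [0, 0, 0, 0, 1]

```text
t: 11.55
eef_pos: [630.3, -169.1, 248.4]
tcp_rot: [-3.124, 0.043, -0.214]
ft_force: [-0.6, 0.3, 0.7]
opening: 0.213
grip_force: 0.0
```

```bash
python3 - <<'E'
from h import *;from cell import env
s=env.state();w=env.read_camera('wrist');pickle.dump((s,w),open('w2.pkl','wb'));c=wcam(s,w)
print(s['t'],s['eef_pos'],s['tcp_rot'],s['opening'])
p=pickle.load(open('valve.pkl','rb'))
Z=lambda X:((proj(c,X)[0]-[180,130])*2.5).round()
for n,X in(('h',H(p,[0,0,12])),('nose',H(p,[53,0,0])),('tail',H(p,[-40,0,12])),('dial0',H([*p[:3],0],[40,0,-36])),('dialpi',H([*p[:3],0],[-40,0,-36]))):print(n,Z(X))
for n,e in(('tipA',[0,12,8]),('tipB',[0,-12,8])):
    print(n,Z(s['eef_pos']+Ro.from_euler('xyz',s['tcp_rot']).apply(e)))
cv2.imwrite('pics/w2.png',cv2.resize(w['color'][130:350,180:500,::-1],(800,550),interpolation=cv2.INTER_CUBIC))
E
```

```text
11.55 [ 630.29740253 -169.09460605  248.43207682] [-3.12352209  0.04254277 -0.21425383] 0.21290880706645496
h [421. 287.]
nose [505. 380.]
tail [355. 217.]
dial0 [410. 374.]
dialpi [409. 207.]
tipA [376. 288.]
tipB [287. 288.]
```

View pics/w2.png

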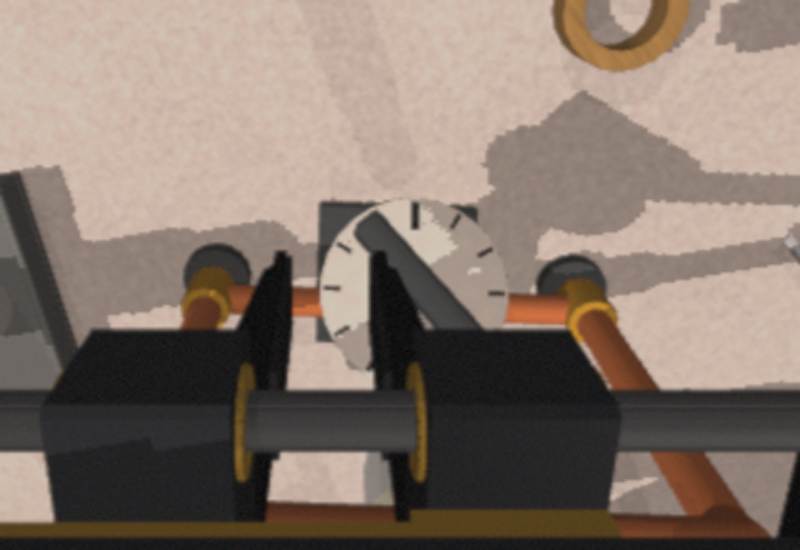

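The dial's half-turn tick is at (415,215) and the bar tail end at (369,222). The fingers show at (280,255) and (380,255), still closing. Refitting with both wrist views.

```bash
python3 - <<'E'
from h import *
d=pickle.load(open('c0.pkl','rb'))[1];S,T=d['scene'],d['top']
W1=wcam(*pickle.load(open('w1.pkl','rb')));W2=wcam(*pickle.load(open('w2.pkl','rb')))
A=lambda u,v:np.array([180+u/3.3,170+v/3.3]);B=lambda u,v:np.array([325+(u-530)/2.25,125+v/2.25])
E=lambda u,v:np.array([u,v])/1.25;F=lambda u,v:np.array([180+u/2.5,130+v/2.5])
D=lambda p,r,a:H([*p[:3],0],[r*np.cos(a),r*np.sin(a),-36])
obs=[('dial',S,A(236,225),lambda p:D(p,0,0)),('nose',S,A(169,150),lambda p:H(p,[53,0,0])),('bar-',S,A(262,248),lambda p:H(p,[-40,0,12])),
('foot',S,A(327,335),lambda p:V(p,[15,-50,0])),('hdT',T,B(674,169),lambda p:V(p,[45,0,230])),
('footA',T,B(600,217),lambda p:V(p,[115,-50,8])),('footB',T,B(668,232),lambda p:V(p,[115,50,8])),
('w1dial',W1,E(378,271),lambda p:D(p,0,0)),('w1nose',W1,E(407,295),lambda p:H(p,[53,0,0])),('w1tail',W1,E(357,242),lambda p:H(p,[-40,0,12])),
('w2tick',W2,F(415,215),lambda p:D(p,39,np.pi)),('w2dialc',W2,F(414.5,198),lambda p:D(p,46,np.pi)),('w2tail',W2,F(369,221),lambda p:H(p,[-40,0,12])),('w2L',W2,F(320,290),lambda p:D(p,46,-np.pi/2)),('w2R',W2,F(508,292),lambda p:D(p,46,np.pi/2))]
r=least_squares(lambda p:np.concatenate([proj(c,f(p))[0]-px for n,c,px,f in obs]),[570,-191,2.93,.75],loss='soft_l1')
p=r.x;print('valve',p.round(3))
for n,c,px,f in obs:print(n,(proj(c,f(p))[0]-px).round(1))
pickle.dump(p,open('valve.pkl','wb'))
E
```

```text
valve [ 567.557 -194.832    2.91     0.791]
dial [-1.9 -1.3]
nose [-2.3 -0.8]
bar- [-1.4 -0.5]
foot [-1.2 -0.1]
hdT [-0.4  0.3]
footA [-1.   1.2]
footB [0.7 1.3]
w1dial [-0.4 -1.1]
w1nose [-0.4  1.5]
w1tail [-3.2 -1. ]
w2tick [-0.1 -1.3]
w2dialc [ 0.1 -0.1]
w2tail [-3.4 -0.1]
w2L [ 0.  -0.4]
w2R [0.6 0.6]
```

>>> carry_out:
  motion:
    - [0, 0, 0, 1, 1]
    - [0, 0, 0, 0, 1]
    - [0, 0, 0, 0, 1]

```text
t: 11.9
eef_pos: [631.5, -168.6, 252.9]
tcp_rot: [-3.125, 0.036, -0.23]
ft_force: [0.1, -0.6, 0.3]
opening: 0.007
grip_force: 0.0
```

```bash
cat >> h.py <<'E'
def vf(p,P): # world->valve frame
    return Ro.from_euler('z',-p[2]).apply(np.array(P)-[p[0],p[1],0]).round(1)
def info(*tg):
    from cell import env
    s=env.state();p=pickle.load(open('valve.pkl','rb'))
    print('t',s['t'],'tcp in valve',vf(p,s['eef_pos']),'rot',s['tcp_rot'].round(3),'F valve',Ro.from_euler('z',-p[2]).apply(s['ft_force']).round(1),'open',round(s['opening'],3))
    for t in tg: print(t,'->',rel(s,V(p,t)))
E
python3 -c "
from h import *;info([-32,-72,240],[-32,-72,122],[-32,-25,122])"
```

```text
t 11.9 tcp in valve [-56.2 -40.2 252.9] rot [-3.125  0.036 -0.23 ] F valve [-0.2  0.5  0.3] open 0.007
[-32, -72, 240] -> [-23.7 -31.6  14.3]
[-32, -72, 122] -> [-19.5 -29.6 132.2]
[-32, -25, 122] -> [-19.5  17.4 131.4]
```

>>> carry_out:
  motion:
    - [-12, -16, 5, 0, 1]
    - [-10, -16, 10, 0, 1]
    - [2, 1, 30, 0, 1]
    - [1, 1, 35, 0, 1]
    - [0, 0, 30, 0, 1]
    - [0, 0, 15, 0, 1]
    - [0, 0, 7, 0, 1]
    - [0, 0, 0, 0, 1]

```text
t: 12.7
eef_pos: [615.4, -132.0, 121.1]
tcp_rot: [-3.125, 0.038, -0.231]
ft_force: [0.6, -0.7, 0.5]
opening: 0.007
grip_force: 0.0
```

```bash
python3 -c "
from h import *;info([-32,-19,122])"
```

```text
t 12.7 tcp in valve [-32.2 -72.2 121.1] rot [-3.125  0.038 -0.231] F valve [-0.7  0.5  0.5] open 0.007
[-32, -19, 122] -> [-0.2 53.1 -1.7]
```

>>> carry_out:
  motion:
    - [0, 10, 0, 0, 1]
    - [0, 7, 0, 0, 1]
    - [0, 5, 0, 0, 1]
    - [0, 4, 0, 0, 1]
    - [0, 4, 0, 0, 1]
    - [0, 4, 0, 0, 1]
    - [0, 3, 0, 0, 1]
    - [0, 3, 0, 0, 1]

```text
t: 13.5
eef_pos: [607.6, -169.4, 120.3]
tcp_rot: [-3.122, 0.035, -0.231]
ft_force: [8.4, 10.1, -4.1]
opening: 0.004
grip_force: 5.4
```

>>> carry_out:
  motion:
    - [0, 3, 0, 0, 1]
    - [0, 3, 0, 0, 1]
    - [0, 2, 0, 0, 1]

```text
t: 13.8
eef_pos: [605.0, -178.2, 120.3]
tcp_rot: [-3.124, 0.036, -0.231]
ft_force: [4.6, 5.7, -1.3]
opening: 0.003
grip_force: 2.8
```

```bash
python3 -c "
from h import *;info([-32,-19,122])"
```

```text
t 13.8 tcp in valve [-32.7 -24.8 120.3] rot [-3.124  0.036 -0.231] F valve [-3.2 -6.6 -1.3] open 0.003
[-32, -19, 122] -> [-0.7  5.8 -1.7]
```

>>> carry_out:
  motion:
    - [0, 2, 0, 0, 1]
    - [0, 2, 0, 0, 1]
    - [0, 0, 0, 0, 1]

```text
t: 14.1
eef_pos: [603.9, -182.4, 120.3]
tcp_rot: [-3.124, 0.037, -0.231]
ft_force: [3.2, 3.4, -1.2]
opening: 0.005
grip_force: 1.8
```

>>> carry_out:
  motion:
    - [0, 1.5, 0, 0, 1]
    - [0, 0, 0, 0, 1]

```text
t: 14.3
eef_pos: [603.5, -183.8, 120.3]
tcp_rot: [-3.124, 0.037, -0.231]
ft_force: [3.2, 3.6, -2.2]
opening: 0.003
grip_force: 1.9
```

>>> carry_out:
  motion:
    - [0, 1.5, 0, 0, 1]
    - [0, 0, 0, 0, 1]

```text
t: 14.5
eef_pos: [603.2, -185.3, 120.3]
tcp_rot: [-3.124, 0.037, -0.231]
ft_force: [2.9, 3.5, -1.5]
opening: 0.007
grip_force: 2.0
```

>>> carry_out:
  motion:
    - [0, 1.5, 0, 0, 1]
    - [0, 0, 0, 0, 1]

```text
t: 14.7
eef_pos: [603.1, -186.5, 120.2]
tcp_rot: [-3.124, 0.036, -0.231]
ft_force: [4.8, 5.5, -2.5]
opening: 0.004
grip_force: 3.3
```

>>> carry_out:
  motion:
    - [0, 1.5, 0, 0, 1]
    - [0, 0, 0, 0, 1]

```text
t: 14.9
eef_pos: [603.0, -187.3, 120.1]
tcp_rot: [-3.123, 0.036, -0.231]
ft_force: [7.3, 9.0, -3.9]
opening: 0.009
grip_force: 5.4
```

```bash
python3 -c "
from h import *;info([-32,-19,122])
from cell import env
w=env.read_camera('wrist');S=env.read_camera('scene')
a=cv2.resize(w['color'][130:330,200:440,::-1],(480,400),interpolation=cv2.INTER_CUBIC)
b=cv2.resize(S['color'][190:290,200:280,::-1],(320,400),interpolation=cv2.INTER_CUBIC)
cv2.imwrite('pics/c3.png',np.hstack([a,b]))"
```

```text
t 14.9 tcp in valve [-32.8 -15.5 120.1] rot [-3.123  0.036 -0.231] F valve [ -5.  -10.4  -3.9] open 0.009
[-32, -19, 122] -> [-0.9 -3.6 -1.8]
```

View pics/c3.png

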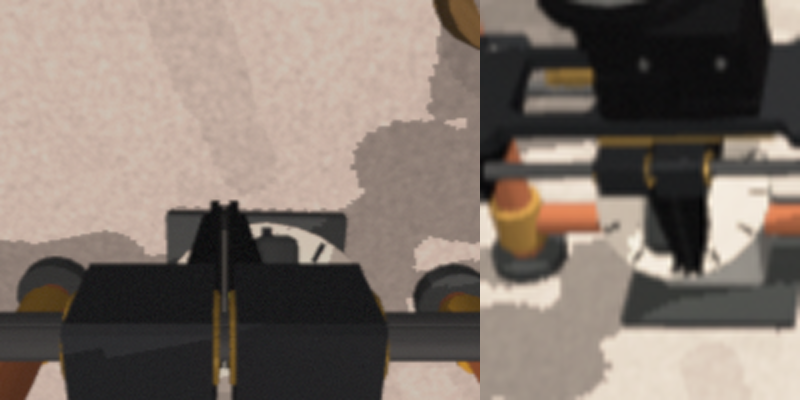

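The tail end at (278,248) covers the half-turn tick at (267,232), and the force is rising as if against the stop. I'll confirm with a bit more push.

>>> carry_out:
  motion:
    - [0, 2, 0, 0, 1]
    - [0, 0, 0, 0, 1]

```text
t: 15.2
eef_pos: [603.0, -187.6, 120.1]
tcp_rot: [-3.121, 0.036, -0.231]
ft_force: [11.1, 18.8, -3.6]
opening: 0.007
grip_force: 10.7
```

>>> carry_out:
  motion:
    - [0, 2, 0, 0, 1]
    - [0, 0, 0, 0, 1]

```text
t: 15.4
eef_pos: [603.0, -187.9, 120.1]
tcp_rot: [-3.118, 0.036, -0.231]
ft_force: [14.9, 29.2, -1.5]
opening: 0.007
grip_force: 16.1
```

Closed: 30 N of push with no motion, at valve y ≈ -15. Now I plan the opening pushes with the tool yaw fixed, because the header keeps tool x < -3 in the valve frame.

```bash
python3 - <<'E'
from h import *
def plan(th,sgn,r,hy=9,hx=10):
    x=np.cos(th)*XH0+np.sin(th)*YH0;y=np.cross(AX,x)
    n=(-sgn*y)[:2]  # trailing side: nose sgn=+1 trails -y ; tail: +y
    n=n/np.linalg.norm(n)
    b=sgn*r*x[:2]
    if sgn<0: R=[-40,0]
    else: R=[0,40]
    P=np.array([[a*x+c*7*y+e*12*AX] for a in (R[0],R[1]) for c in(-1,1) for e in(-1,1)])[:,0,:2].astype(np.float32)
    hull=cv2.convexHull(P)
    for k in np.arange(0,60,.25):
        cc=b+n*k;rc=np.array([[cc[0]-hx,cc[1]-hy],[cc[0]+hx,cc[1]-hy],[cc[0]+hx,cc[1]+hy],[cc[0]-hx,cc[1]+hy]],np.float32)
        if cv2.intersectConvexConvex(rc,hull)[0]<=0.5: return cc.round(1),round(140+sgn*r*x[2])
for d in range(0,131,10):print('tail',d,plan(np.radians(d),-1,33))
for d in range(90,181,10):print('nose',d,plan(np.radians(d),1,33))
info([-32.8,-40,120],[-80,-40,120],[-80,40,120],[-32,40,120])
E
```

```text
tail 0 (array([-28.6,  16. ]), 124)
tail 10 (array([-31. ,  12.8]), 124)
tail 20 (array([-33.2,   8.7]), 124)
tail 30 (array([-34.9,   3.8]), 126)
tail 40 (array([-35.9,  -2. ]), 127)
tail 50 (array([-35.8,  -8.4]), 129)
tail 60 (array([-34.5, -15.1]), 132)
tail 70 (array([-31.7, -21.8]), 134)
tail 80 (array([-27.5, -27.9]), 137)
tail 90 (array([-22.2, -33. ]), 140)
tail 100 (array([-17.6, -37.1]), 143)
tail 110 (array([-12.1, -40.2]), 146)
tail 120 (array([ -5.9, -42. ]), 148)
tail 130 (array([  1. , -42.2]), 151)
nose 90 (array([22.2, 33. ]), 140)
nose 100 (array([17.6, 37.1]), 137)
nose 110 (array([12.1, 40.2]), 134)
nose 120 (array([ 5.9, 42. ]), 132)
nose 130 (array([-1. , 42.2]), 129)
nose 140 (array([-8.4, 39.8]), 127)
nose 150 (array([-15.5,  35.1]), 126)
nose 160 (array([-21.1,  29.4]), 124)
nose 170 (array([-25.5,  22.8]), 124)
nose 180 (array([-28.6,  16. ]), 124)
t 15.4 tcp in valve [-32.9 -14.9 120.1] rot [-3.118  0.036 -0.231] F valve [ -7.8 -31.9  -1.5] open 0.007
[-32.8, -40, 120] -> [ -0.  -25.1   0.6]
[-80, -40, 120] -> [ 47.1 -25.1  -1.1]
[-80, 40, 120] -> [47.1 54.9 -2.9]
[-32, 40, 120] -> [-0.9 54.9 -1.2]
```

>>> carry_out:
  motion:
    - [0, -10, 0, 0, 1]
    - [0, -18, 0, 0, 1]
    - [25, 0, -1, 0, 1]
    - [22, 0, -1, 0, 1]
    - [0, 25, 0, 0, 1]
    - [0, 30, -1, 0, 1]
    - [0, 25, -1, 0, 1]
    - [-25, 0, 1, 0, 1]
    - [-22, 0, 1, 0, 1]
    - [0, 0, 0, 0, 1]

```text
t: 16.4
eef_pos: [587.4, -242.4, 121.5]
tcp_rot: [-3.125, 0.039, -0.232]
ft_force: [0.4, -0.2, 0.6]
opening: 0.004
grip_force: 0.0
```

```bash
python3 - <<'E'
from h import *
info([-30,16,122],[-34,6,122],[-36,-5,122],[-34,-17,124],[-29,-26,126],[-22,-33,128])
E
```

```text
t 16.4 tcp in valve [-30.2  41.8 121.5] rot [-3.125  0.039 -0.232] F valve [-0.4  0.1  0.6] open 0.004
[-30, 16, 122] -> [ -0.2 -25.8  -0. ]
[-34, 6, 122] -> [  3.8 -35.8  -0. ]
[-36, -5, 122] -> [  5.8 -46.8   0.1]
[-34, -17, 124] -> [  3.7 -58.8  -1.6]
[-29, -26, 126] -> [ -1.4 -67.8  -3.3]
[-22, -33, 128] -> [ -8.5 -74.9  -4.9]
```

>>> carry_out:
  motion:
    - [0, -12, 0, 0, 1]
    - [0, -11, 0, 0, 1]
    - [1, -5, 0, 0, 1]
    - [2, -5, 0, 0, 1]
    - [2, -5, 0, 0, 1]
    - [1, -5, 0, 0, 1]
    - [0, -5, 0, 0, 1]
    - [0, -5, -0.5, 0, 1]
    - [-1, -5, -1, 0, 1]
    - [-2, -5, -1, 0, 1]
    - [-3, -4, -1, 0, 1]

```text
t: 17.5
eef_pos: [606.4, -177.9, 126.4]
tcp_rot: [-3.126, 0.034, -0.23]
ft_force: [2.7, -5.5, 0.6]
opening: 0.003
grip_force: 2.5
```

>>> carry_out:
  motion:
    - [-3, -3, -1, 0, 1]
    - [-4, -3, -1, 0, 1]
    - [-4, -2, -1, 0, 1]
    - [0, 0, 0, 0, 1]

```text
t: 17.9
eef_pos: [597.9, -167.4, 130.4]
tcp_rot: [-3.126, 0.033, -0.23]
ft_force: [3.4, -3.1, 3.1]
opening: 0.001
grip_force: 2.0
```

```bash
python3 - <<'E'
from h import *
info([-17,-37,128],[-12,-40,128],[-6,-42,128],[-6,-30,128])
E
```

```text
t 17.9 tcp in valve [-23.2 -33.7 130.4] rot [-3.126  0.033 -0.23 ] F valve [-4.   2.3  3.1] open 0.001
[-17, -37, 128] -> [-6.1 -3.3  2.7]
[-12, -40, 128] -> [-11.1  -6.3   2.9]
[-6, -42, 128] -> [-17.1  -8.3   3.1]
[-6, -30, 128] -> [-17.1   3.7   2.9]
```

>>> carry_out:
  motion:
    - [-4, -2, 0, 0, 1]
    - [-4, -2, 0, 0, 1]
    - [-4, -2, 1, 0, 1]
    - [-4, -1, 1, 0, 1]
    - [-2, 2, 0, 0, 1]
    - [0, 4, 0, 0, 1]
    - [0, 4, 0, 0, 1]
    - [0, 0, 0, 0, 1]

```text
t: 18.7
eef_pos: [579.5, -165.4, 128.6]
tcp_rot: [-3.124, 0.035, -0.23]
ft_force: [5.0, 3.9, 0.9]
opening: 0.003
grip_force: 3.4
```

```bash
python3 - <<'E'
from h import *
info([-30,-38,124])
from cell import env
s=env.state();w=env.read_camera('wrist');S=env.read_camera('scene')
a=cv2.resize(w['color'][130:330,200:440,::-1],(480,400),interpolation=cv2.INTER_CUBIC)
b=cv2.resize(S['color'][190:290,200:280,::-1],(320,400),interpolation=cv2.INTER_CUBIC)
cv2.imwrite('pics/c4.png',np.hstack([a,b]))
E
```

```text
t 18.7 tcp in valve [ -4.9 -31.4 128.6] rot [-3.124  0.035 -0.23 ] F valve [-3.9 -5.   0.9] open 0.003
[-30, -38, 124] -> [25.3 -6.5  3.8]
```

View pics/c4.png

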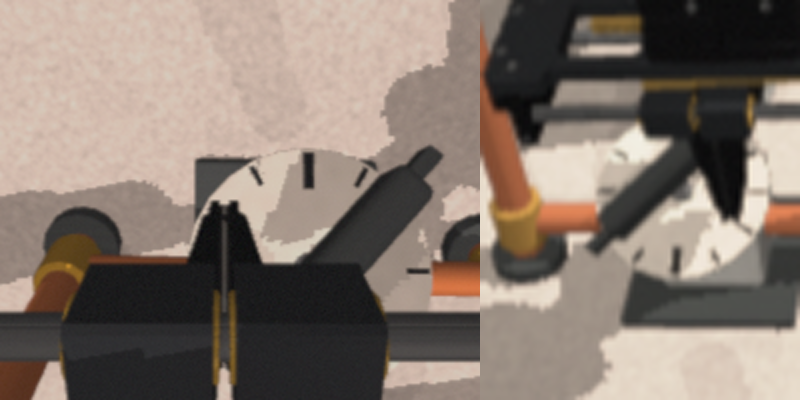

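The nose is at (430,160) in the wrist crop, beyond the 120° tick, so the opening is about 130°. Now I go round outside the bar to push the nose the rest of the way.

>>> carry_out:
  motion:
    - [10, -6, 0, 0, 1]
    - [25, -4, 0, 0, 1]
    - [35, 0, 0, 0, 1]
    - [15, 10, 0, 0, 1]
    - [0, 35, 0, 0, 1]
    - [0, 40, 1, 0, 1]
    - [0, 33, 1, 0, 1]
    - [-20, 0, 0, 0, 1]
    - [-35, 0, 0, 0, 1]
    - [-23, 0, 0, 0, 1]
    - [0, 0, 0, 0, 1]

```text
t: 19.9
eef_pos: [558.6, -272.2, 124.2]
tcp_rot: [-3.125, 0.039, -0.231]
ft_force: [0.7, -0.4, 0.9]
opening: 0.003
grip_force: 0.0
```

```bash
python3 - <<'E'
from h import *
info([-9,44,124],[-14,36,123],[-20,31,122])
E
```

```text
t 19.9 tcp in valve [ -9.1  77.3 124.2] rot [-3.125  0.039 -0.231] F valve [-0.8  0.2  0.9] open 0.003
[-9, 44, 124] -> [ -0.  -33.3   0.8]
[-14, 36, 123] -> [  5.  -41.3   1.7]
[-20, 31, 122] -> [ 11.  -46.3   2.6]
```

>>> carry_out:
  motion:
    - [0, -12, 0, 0, 1]
    - [0, -12, 0, 0, 1]
    - [0, -9, 1, 0, 1]
    - [2, -4, 0, 0, 1]
    - [3, -4, 0, 0, 1]
    - [3, -3, 1, 0, 1]
    - [3, -2, 0, 0, 1]
    - [3, -4, 0, 0, 1]
    - [2, -4, 0, 0, 1]
    - [0, 0, 0, 0, 1]

```text
t: 20.9
eef_pos: [588.2, -224.1, 122.3]
tcp_rot: [-3.125, 0.037, -0.231]
ft_force: [-0.8, -2.5, -1.9]
opening: 0.003
grip_force: 1.0
```

```bash
python3 - <<'E'
from h import *
info([-22,60,122],[-80,60,124],[-80,0,130],[-34,0,122])
E
```

```text
t 20.9 tcp in valve [-26.8  23.8 122.3] rot [-3.125  0.037 -0.231] F valve [ 0.2  2.6 -1.9] open 0.003
[-22, 60, 122] -> [-4.8 36.2 -0.1]
[-80, 60, 124] -> [53.1 36.2 -4.3]
[-80, 0, 130] -> [ 52.9 -23.9  -9.3]
[-34, 0, 122] -> [  7.2 -23.7   0.4]
```

>>> carry_out:
  motion:
    - [0, 15, 0, 0, 1]
    - [10, 15, 0, 0, 1]
    - [30, 0, -1, 0, 1]
    - [25, 0, -1, 0, 0]
    - [0, -20, 0, 0, 0]
    - [0, -34, 0, 0, 0]
    - [0, 0, 0, 0, 0]
    - [0, 0, 0, 0, 0]
    - [0, 0, 0, 0, 0]

```text
t: 21.8
eef_pos: [656.2, -216.5, 122.6]
tcp_rot: [-3.125, 0.037, -0.231]
ft_force: [-0.0, 0.4, -0.4]
opening: 0.451
grip_force: 0.0
```

```bash
python3 - <<'E'
from h import *
info([-80,0,122],[-36,0,122])
from cell import env
s=env.state();w=env.read_camera('wrist');pickle.dump((s,w),open('w3.pkl','wb'));c=wcam(s,w)
p=pickle.load(open('valve.pkl','rb'))
Z=lambda X:((proj(c,X)[0]-[200,130])*3).round()
for r in(30,39,46):print('dial pi',r,Z(H([*p[:3],0],[-r,0,-36])))
for t in(160,165,170,180):print(t,Z(H([*p[:3],np.radians(t)],[53,0,0])),Z(H([*p[:3],np.radians(t)],[40,0,12])))
cv2.imwrite('pics/c5.png',cv2.resize(w['color'][130:320,200:440,::-1],(720,570),interpolation=cv2.INTER_CUBIC))
E
```

```text
t 21.8 tcp in valve [-91.3   0.7 122.6] rot [-3.125  0.037 -0.231] F valve [ 0.1 -0.4 -0.4] open 0.451
[-80, 0, 122] -> [-11.2  -0.7   1. ]
[-36, 0, 122] -> [-55.2  -0.7   2.6]
dial pi 30 [337. 571.]
dial pi 39 [337. 538.]
dial pi 46 [337. 512.]
160 [409. 522.] [394. 587.]
165 [391. 515.] [379. 582.]
170 [373. 511.] [364. 579.]
180 [335. 507.] [334. 575.]
```

View pics/c5.png

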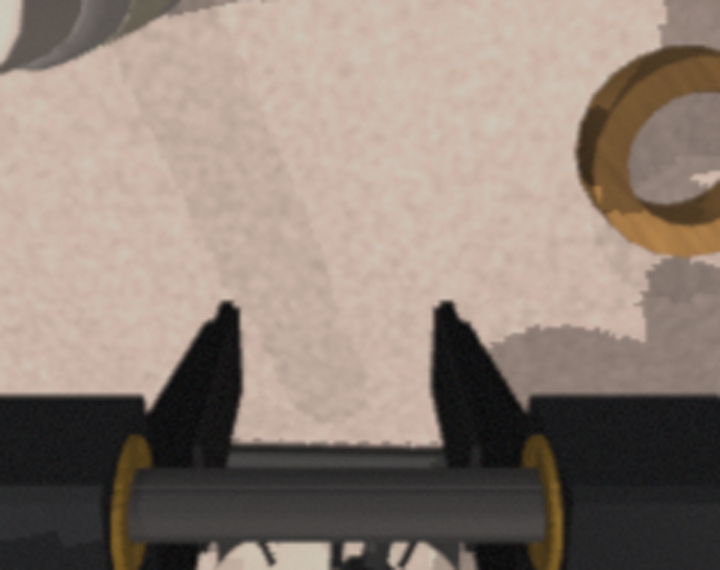

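Between the fingers the heavy tick is at (338,550) and the nose at (370,560), so the opening is about 168°. The fingers' midpoint at x = 337 matches the tick. I move in astride the bar and close on it square.

>>> carry_out:
  motion:
    - [-10, 0, 0, 0, 0]
    - [-15, -0.7, 1, 0, 0]
    - [-15, 0, 1, 0, 0]
    - [-11, 0, 0, 0, 0]
    - [-4, 0, 0, 0, 0]
    - [0, 0, 0, 0, 0]

```text
t: 22.45
eef_pos: [602.8, -202.7, 122.8]
tcp_rot: [-3.125, 0.037, -0.231]
ft_force: [-1.2, -0.2, 0.3]
opening: 0.981
grip_force: 0.0
```

>>> carry_out:
  motion:
    - [0, 0, 0, 0, 0.5]
    - [0, 0, 0, 0, 0.7]
    - [0, 0, 0, 0, 0.8]
    - [0, 0, 0, 0, 0.9]
    - [0, 0, 0, 0, 0.9]
    - [0, 0, 0, 0, 0.9]
    - [0, 0, 0, 0, 0.9]
    - [0, 0, 0, 0, 0.9]

```text
t: 23.25
eef_pos: [603.0, -202.4, 122.4]
tcp_rot: [-3.125, 0.037, -0.231]
ft_force: [-0.6, 0.4, -0.1]
opening: 0.385
grip_force: 0.0
```

```bash
python3 - <<'E'
from h import *
info([-36,0,122])
E
```

```text
t 23.25 tcp in valve [-36.3  -0.7 122.4] rot [-3.125  0.037 -0.231] F valve [ 0.7 -0.3 -0.1] open 0.385
[-36, 0, 122] -> [-0.3  0.7  0.4]
```

>>> carry_out:
  motion:
    - [0, 0.7, 0, 0, 0.9]
    - [0, 0, 0, 0, 0.9]
    - [0, 0, 0, 0, 0.9]
    - [0, 0, 0, 0, 0.9]
    - [0, 0, 0, 0, 0.9]
    - [0, 0, 0, 0, 0.9]
    - [0, 0, 0, 0, 0.9]

```text
t: 23.95
eef_pos: [603.2, -203.7, 122.3]
tcp_rot: [-3.126, 0.036, -0.231]
ft_force: [2.4, -5.3, -5.0]
opening: 0.146
grip_force: 29.8
```

```bash
python3 - <<'E'
from h import *
info([-36,0,122])
from cell import env
print(env.state()['grip_force'])
E
```

```text
t 23.95 tcp in valve [-36.7   0.4 122.3] rot [-3.126  0.036 -0.231] F valve [-3.6  4.6 -5. ] open 0.146
[-36, 0, 122] -> [-0.7 -0.4  0.3]
29.83085811138153
```

The bar is gripped square (13.9 mm). Releasing, backing straight out, rising and checking.

>>> carry_out:
  motion:
    - [0, 0, 0, 0, 0.5]
    - [0, 0, 0, 0, 0.2]
    - [0, 0, 0, 0, 0]
    - [0, 0, 0, 0, 0]
    - [0, 0, 0, 0, 0]
    - [0, 0, 0, 0, 0]
    - [20, 0, 0, 0, 0]
    - [30, 0, 0, 0, 0]
    - [0, 0, -40, 0, 0]
    - [0, 0, -45, 0, 0]
    - [0, 0, -45, 0, 0]
    - [0, 0, 0, 0, 0]

```text
t: 25.15
eef_pos: [657.6, -218.5, 257.2]
tcp_rot: [-3.127, 0.027, -0.231]
ft_force: [0.7, 0.6, -0.6]
opening: 0.993
grip_force: 0.0
```

```bash
python3 - <<'E'
from h import *
info()
from cell import env
s=env.state();w=env.read_camera('wrist');pickle.dump((s,w),open('w4.pkl','wb'));c=wcam(s,w)
p=pickle.load(open('valve.pkl','rb'))
Z=lambda X:((proj(c,X)[0]-[240,180])*3.3).round()
print('dial',Z(H([*p[:3],0],[-39,0,-36])),Z(H([*p[:3],0],[0,0,-36])))
for t in(170,175,180,185):print(t,Z(H([*p[:3],np.radians(t)],[53,0,0])),Z(H([*p[:3],np.radians(t)],[40,0,12])),Z(H([*p[:3],np.radians(t)],[-40,0,12])))
S=env.read_camera('scene')
a=cv2.resize(w['color'][180:340,240:400,::-1],None,fx=3.3,fy=3.3,interpolation=cv2.INTER_CUBIC)[:528,:528]
o=np.zeros((528,798,3),np.uint8);o[:,:528]=a
o[:,528:]=cv2.resize(S['color'][160:292,215:350-67,::-1],(270,528),interpolation=cv2.INTER_CUBIC)
o[328:,528:]=cv2.resize(S['color'][150:290,320:480,::-1],(270,200),interpolation=cv2.INTER_CUBIC)
o[:328,528:]=cv2.resize(S['color'][195:277,215:283,::-1],(270,328),interpolation=cv2.INTER_CUBIC)
cv2.imwrite('pics/c6.png',o)
E
```

```text
t 25.15 tcp in valve [-93.1   2.4 257.2] rot [-3.127  0.027 -0.231] F valve [-0.5 -0.7 -0.6] open 0.993
dial [239. 199.] [238. 299.]
170 [263. 157.] [257. 190.] [214. 429.]
175 [250. 155.] [247. 189.] [225. 431.]
180 [238. 154.] [237. 188.] [235. 432.]
185 [225. 155.] [227. 188.] [246. 431.]
```

View pics/c6.png

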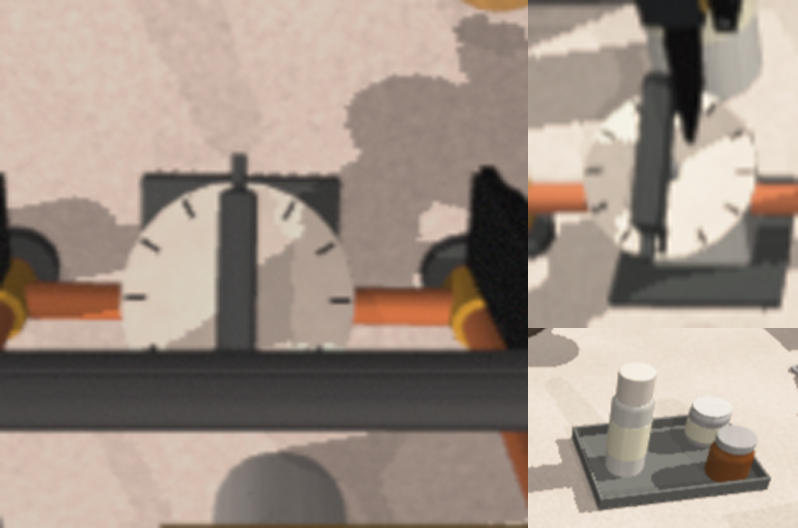

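The nose tip is at (238,155), exactly where 180° predicts, and the bar is square over the lower tick. The can stands upright in the tray at about (630,420), with the jar and tin untouched. Handing in.

```bash
python3 -c "
from cell import env
print(env.job_done())"
```

```text
the job is handed in; nothing more can be done
None
```

The job is handed in at about 25 s of the 69 s allowed: the middle-sized can stands upright in the tray, and the valve was closed to its stop and then opened half a turn, with its nose opposite the closed mark in the last picture.

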